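# Part the casting cassette with a wedge

## Task

Open the plate cassette on its stand: first snap the sprung clamp shut onto the end of the white top plate so that it cannot slide, then take the orange wedge by its grip and push its nose under the notched edge of the plate until the plate just lifts off both black spacers, so that a colleague can draw the spacers out. About 3 mm of lift at the notch is right; more than 5 mm strains the plate. Finish while still gripping the wedge and keeping the plate propped on it; do not shove the plate along, carry it with the gripper, or disturb the beaker, the bottle and the petri dish standing round the stand.

Things in the scene. Friction and masses are not known exactly. Their poses are not given: they have to be found in the camera images.
- stand: Fixed cassette stand: grey deck 150 x 250 mm (x, y) under a flat clear glass plate whose top is 18 mm above the bench. Origin: centre of its underside; z up. The clamp is at its -y end; the wedge enters from its +y end and is pushed toward -y along x = 0. From y = +42 to +125 mm (the stand's end) the glass is a free level apron for the wedge to lie and slide on.
- spacer_near: One of two black spacer bars fixed on the stand's glass, 6 mm thick, 10 mm wide, running along y under the top plate from y = -64 to +74 mm of the stand at x = -52 mm; its round pull tab shows beyond the plate. Origin: underside of its middle.
- spacer_far: The other, same spacer bar, at x = +52 mm of the stand.
- top_plate: Loose white ceramic plate, 6 mm thick, 0.38 kg: 120 x 120 mm with two ears 32 mm wide, 12 mm long at its +y end, a notch 56 mm wide between them. It lies 24 mm above the bench on the spacers and on an equal 6 mm bar under its -y end, about which it tips. Origin: underside, centre of the 120 x 120 mm part, at (0, -30, 24) mm of the stand; axes as the stand's.
- notch_edge (a point): Middle of the notch's lower edge, on the top plate at y = +60 mm, x = 0, underside: 6 mm above the glass while the plate is down. The wedge goes under here.
- ear_near (a point): Underside at the end of the plate's ear over the near spacer.
- ear_far (a point): Underside at the end of the plate's ear over the far spacer.
- clamp (a joint): Clamp arm's hinge angle, rad. 0: shut, rubber pad on the plate. About 0.50: open, arm tipped up, where its over-centre spring keeps it. Pressed down past about 0.20 it snaps shut by itself and presses on the plate with about 7 N. Pressing takes 6 to 8 N, straight down.
- clamp_pad (a point): Top of the smooth blue thumb roll (40 mm wide in x, 12 mm thick) at the tip of the clamp arm: press here. The hinge line runs along x at (y -108, z +44) mm of the stand; this point stands at (y -65, z +74) when open and (y -56, z +50) when shut. Aluminium cheeks beside the hinge, 52 mm over their outsides (x), reach 50 mm above the bench.
- wedge: Loose slippery orange wedge, 130 long (y), 32 wide, 0.12 kg. Origin: underside of its middle; nose toward its -y. Upper face rises from 2 mm thick at the nose (y -65) evenly to 14 at y +15 (0.15 mm a mm), then stays 14 to the tail (y +65). Underside flat. Grip: ribbed block 20 wide (x), 40 long, from 14 to 48 above the underside, centred at y +42. All in mm.
- wedge_nose (a point): Middle of the wedge's nose, on its underside.
- beaker: Bystander: empty glass beaker, 74 mm wide, 91 mm tall; origin under its centre.
- petri: Bystander: closed petri dish, 58 mm wide, 15 mm tall; origin under its centre.
- white_bottle: Bystander: white bottle with a blue cap, 58 mm wide, 128 mm tall; origin under its centre.
Mind the look-alikes: they are no part of the job. What is meant by the wedge is not yellow, and is the larger of those in its own colour.

How it is judged:
By the outcome, as a careful person would: the job done as asked, in the order asked, and still so for the second after the job is handed in, while the arm keeps its last pose, push and grip.
It also fails if it takes over 51 s, if anything falls off the work surface, if the arm or the gripper's body presses on something with over 40 N, if the wrist force passes 120 N, or if a joint passes its speed limit or range.

## Robot

A 6-joint arm with a two-finger parallel gripper is mounted at the origin on a cart in front of the work surface, level with it; the furniture and walls round the work are solid. World frame = base frame: x ahead of the robot, y to its left, z up, the work surface at z = 0. Lengths are in mm, angles in rad, forces in N, time in s.
With the tool pointing down it reaches from about 400 to 925 mm from the base axis. Payload 12.5 kg.
Tool frame: the origin (TCP) lies midway between the tips of the shut fingers; the grasp point (between the pads) lies 19 mm behind it (env.pinch_z is the z of the grasp point in the tool frame, in mm); z points along the fingers, y is the line along which they close (so a half turn about z gives the same grasp; the last joint's range is limited). The gripper opens to 95 mm and grips with 3 to 60 N. Pads are 20 mm wide; open, the fingers measure 119 mm over their backs; the gripper's body (75 mm by 180 mm) begins 59 mm behind the grasp point.
Start: joints at [-1.406, 0.491, 1.559, -0, 1.092, -0.106], TCP at [167.212, -602.235, 214.661] pointing down, gripper open.
Joint ranges: [-3.1, 3.1], [-0.84, 2.19], [0.05, 2.79], [-1.13, 4.28], [0.06, 2.93], [-2.69, 2.69]. Speed limits (rad/s): [2.22, 2.22, 2.79, 3.14, 3.14, 3.14].

## Interface

Orientations are given as [roll, pitch, yaw] about the fixed x, y, z axes, in that order (R = Rz(yaw) Ry(pitch) Rx(roll)).
In Python, from cell import env, eyes gives the robot as it stands.
- The arm moves only by the shell command python3 -m inch 'ROWS'. ROWS is JSON, a list of rows, each a list of 3 entries, a list of its own where there are three numbers: the shift along the tool's x, y, z in units of 60 mm (1.0 is 60 mm), then the turn about the tool's z in units of 5 degrees (1.0 is 5 degrees), then the closure, from -1 (fully open) to 1 (shut). In form: [[[tx, ty, tz], turn, claw], ...]. A call has exactly 10 rows; each row shifts and turns the commanded pose from where the row before left it, along the tool's axes as they then stand; what a row does not reach is not made up. A row lasts 1/8 s, in which the tool goes at most 62.5 mm and 10.7 degrees, less where a joint would pass 70% of its speed; a pose out of reach is approached as far as the arm can. A call is refused whole if a number of a shift passes 1 or a number of a turn 1, either way. A call with a gripper value outside its range is refused whole. The fingers move at their own pace and stop on an object; the grip force is fixed at half the most. Time passes only in rows, so rows that do not move let the fingers close, or fill a call up. It gives the time, the measured TCP pose, the force, the opening and the grip force at its end, in the units of the state.
- env.state(): the state, without advancing time (a new reading comes with each control period).
- eyes.read_camera(name): name is "side" or "top"; returns a dict with "pixels" (400x640x3 uint8, red, green, blue), "fx", "fy", "cx", "cy" (pixels), "extrinsics" (4x4, takes a point from world to camera coordinates). Camera axes: x right, y down, z forward; pixel columns grow to the right and rows downward; lengths in mm; the calibration is good to about 2 mm. A picture is of the moment at which its call begins. There is no depth.
- env.job_done(): hands the job in; it is judged then, once.
Trained networks look in a picture, given as the dict that the camera call returned (one of the last four; its "shot" number tells which), for a name from the list of things; names that differ only in an ending like _2 or _b are one class to them, and where a whole thing is asked for, a point or a joint stands for the part that bears it (a point fixed in the world has none). Each returns a list of dicts, best first, with "score" (0 to 1); they miss things now and then, are a little off and sometimes report something else, mostly with a low value. They report only what shows in the picture. A call takes as long as a camera call. They do not tell look-alikes from the thing itself.
- eyes.boxes_of(name, picture): "centre" ([row, column] in pixels, amid what is visible of it).
- eyes.cut_out(name, picture): "mask" (400x640 bool, what is visible of it) and "centre" ([row, column] in pixels, amid what is visible of it).
- eyes.spot_point(name, picture): "centre" ([row, column] in pixels: a listed point, or the origin of a listed thing).
The state is a dict: "t": time; "joints": joint angles; "qvel": joint speeds; "tau": joint torques, N m; "eef_pos": TCP position; "tcp_rot": TCP orientation; "ft_force": force on the tool from outside, world axes, zero at the start; "moment": the same for the moment, N m; "opening": opening from 0.0 (shut) to 1.0 (fully open); "grip_force": force on a finger pad.
Only numpy, scipy, OpenCV 4.12 (cv2) and the standard library are available. Lean on these libraries where they do the work, as an engineer would, in place of code of your own. Each camera call takes 0.05 s, during which the arm holds its last target. There are 200 camera calls.

## Working session

There is one attempt and no reset: what is moved stays moved. The work goes in short steps, Python scripts to look and compute and a shell command to move; the robot and the scene stay as the last step left them, time stands still between calls to the robot, and variables do not carry over. Pictures are saved under pics/ and viewed, at most 10 in all, crops included, and the job is handed in when it is done.

```bash
ls; mkdir -p pics; cat > h.py <<'E'
import numpy as np, cv2
from cell import env, eyes
def ray(p,rc):
    E=np.array(p["extrinsics"]);R=E[:3,:3];t=E[:3,3]
    d=R.T@np.array([(rc[1]-p["cx"])/p["fx"],(rc[0]-p["cy"])/p["fy"],1.0]);return -R.T@t,d/np.linalg.norm(d)
def atz(p,rc,z):
    o,d=ray(p,rc);return o+d*(z-o[2])/d[2]
def tri(a):
    A=np.zeros((3,3));b=np.zeros(3)
    for o,d in a:
        M=np.eye(3)-np.outer(d,d);A+=M;b+=M@o
    return np.linalg.solve(A,b)
def proj(p,X):
    E=np.array(p["extrinsics"]);c=E[:3,:3]@np.array(X)+E[:3,3];return np.array([p["cy"]+p["fy"]*c[1]/c[2],p["cx"]+p["fx"]*c[0]/c[2]])
E
python3 - <<'E'
from h import *
P={}
for c in("top","side"):
    p=P[c]=eyes.read_camera(c);cv2.imwrite(f"pics/{c}0.png",p["pixels"][:,:,::-1])
    o,d=ray(p,(200,320));print(c,p["fx"],o.round(),d.round(2))
for n,z in dict(stand=0,spacer_near=18,spacer_far=18,top_plate=24,notch_edge=24,ear_near=24,ear_far=24,clamp_pad=74,wedge=18,wedge_nose=18,beaker=0,petri=0,white_bottle=0).items():
    for c in P:
        for r in eyes.spot_point(n,P[c])[:3]:
            print(n,c,round(r["score"],2),np.round(r["centre"]),atz(P[c],r["centre"],z).round(1))
E
```

```text
pics
top 399.3206831199255 [514.  86. 917.] [ 0.09  0.02 -1.  ]
side 454.3896509003057 [266. 840. 770.] [ 0.28 -0.69 -0.67]
stand top 0.96 [226. 383.] [534.7 -38.    0. ]
stand top 0.73 [209. 361.] [573.4  11.9   0. ]
stand top 0.26 [248. 369.] [484.6  -6.6   0. ]
stand side 0.6 [185. 351.] [537.6 -40.9   0. ]
spacer_near side 0.36 [183. 373.] [480.6 -47.   18. ]
spacer_far side 0.56 [178. 334.] [582.5 -30.2  18. ]
spacer_far side 0.41 [185. 353.] [526.  -23.5  18. ]
top_plate top 0.97 [222. 400.] [542.5 -71.9  24. ]
top_plate side 0.74 [173. 354.] [536.6 -61.8  24. ]
top_plate side 0.69 [185. 350.] [530.6 -13.8  24. ]
notch_edge top 0.84 [231. 369.] [523.4  -3.5  24. ]
notch_edge side 0.62 [189. 351.] [ 5.244e+02 -1.000e-01  2.400e+01]
ear_near top 0.89 [248. 373.] [486.5 -11.9  24. ]
ear_near side 0.8 [190. 368.] [482.7  -7.9  24. ]
ear_far top 0.84 [211. 363.] [567.6   8.9  24. ]
ear_far side 0.79 [186. 330.] [576.6   9.1  24. ]
clamp_pad top 0.65 [224. 416.] [538.2 -98.7  74. ]
clamp_pad side 0.59 [147. 359.] [ 541.1 -112.8   74. ]
clamp_pad side 0.58 [189. 367.] [471.   45.4  74
[... 165 characters left out ...]
157. 287.] [690.6 180.7  18. ]
wedge side 0.86 [225. 261.] [683.5 189.8  18. ]
wedge side 0.84 [288. 298.] [529.2 327.2  18. ]
wedge side 0.71 [308. 362.] [392.7 328.8  18. ]
wedge_nose top 0.91 [278. 247.] [418.3 267.9  18. ]
wedge_nose top 0.86 [165. 322.] [672.4 101.3  18. ]
wedge_nose top 0.78 [220. 259.] [547.7 242.9  18. ]
wedge_nose side 0.96 [207. 278.] [671.7 121.7  18. ]
wedge_nose side 0.66 [290. 357.] [414.2 290.6  18. ]
beaker side 0.75 [190. 298.] [660.2  25.7   0. ]
petri top 0.66 [278. 420.] [ 416.4 -120.1    0. ]
petri side 0.5 [176. 405.] [ 412.2 -126.2    0. ]
white_bottle top 0.68 [166. 428.] [ 672.9 -143.     0. ]
white_bottle side 0.88 [151. 319.] [ 672.4 -154.8    0. ]
```

View pics/top0.png

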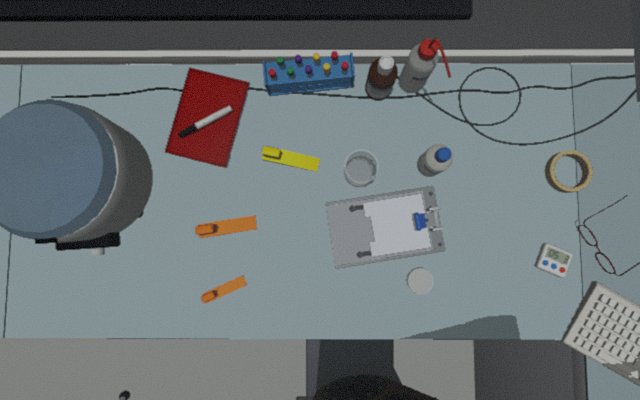

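View pics/side0.png

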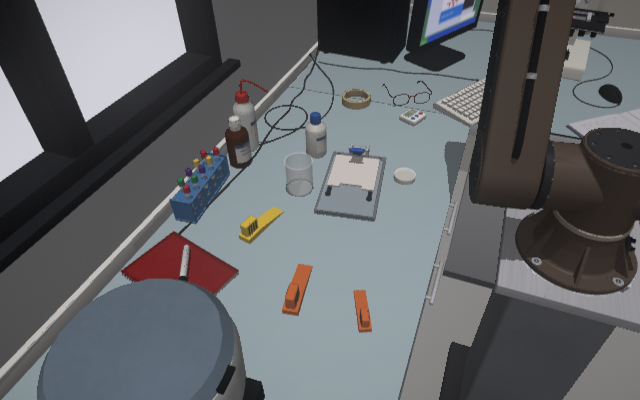

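The top view shows the stand at cols 326–445, rows 186–268 with the clamp at (222,425). The larger orange wedge is at cols 195–257, row 227, with its nose to the right. There is a smaller orange look-alike at row 290 and a yellow one at row 158. The side view agrees, with the large wedge at (288,298). I'll fit poses by silhouette next.

```bash
cat >> h.py <<'E'
from scipy.optimize import minimize
def R2(a): return np.array([[np.cos(a),-np.sin(a),0],[np.sin(a),np.cos(a),0],[0,0,1]])
def box(x,y,z): return np.array([[i,j,k] for i in x for j in y for k in z],float)
WEDGE=[np.array([[s*16,*q] for s in(-1,1) for q in((-65,0),(-65,2),(15,14),(65,14),(65,0))],float),box((-10,10),(22,62),(14,48))]
STAND=[box((-75,75),(-125,125),(0,18))]
def sil(p,parts,pose,z0):
    m=np.zeros((1600,2560),np.uint8)
    for V in parts:
        W=V@R2(pose[2]).T+[pose[0],pose[1],z0]
        q=np.array([proj(p,w)[::-1] for w in W])
        h=cv2.convexHull(((q+.5)*4*16).round().astype(np.int32))
        cv2.fillPoly(m,[h],1,shift=4)
    return cv2.resize(m.astype(np.float32),(640,400),interpolation=cv2.INTER_AREA)
def fit(pm,parts,pose,z0=0):
    S=np.array([10,10,.1])
    f=lambda s:sum(np.abs(sil(p,parts,np.array(pose)+s*S,z0)-m).sum()/m.sum() for p,m in pm)
    r=minimize(f,[0,0,0],method="Nelder-Mead",options=dict(initial_simplex=[[0,0,0],[1,0,0],[0,1,0],[0,0,1]],xatol=.01,fatol=1e-4))
    return np.array(pose)+r.x*S,r.fun
def orange(p):
    h=cv2.cvtColor(p["pixels"],cv2.COLOR_RGB2HSV)
    return ((h[...,0]>3)&(h[...,0]<18)&(h[...,1]>150)&(h[...,2]>60)).astype(np.uint8)
def blob(m,rc):
    n,l,s,c=cv2.connectedComponentsWithStats(m);i=1+np.argmin(np.hypot(c[1:,1]-rc[0],c[1:,0]-rc[1])+1e3*(s[1:,4]<100))
    return (l==i).astype(np.float32),s[i],c[i]
E
python3 - <<'E'
from h import *
P={c:eyes.read_camera(c) for c in("top","side")}
pm=[]
for c,rc in(("top",(228,228)),("side",(288,298))):
    m,s,ce=blob(orange(P[c]),rc);print(c,s,ce);pm.append((P[c],m))
for q in(pm,pm[:1],pm[1:]): print("wedge",fit(q,WEDGE,(530,312,0.15)),fit(q,WEDGE,(530,312,-.15)))
pm=[]
for c in P:
    r=eyes.cut_out("stand",P[c])
    for i in r: print(c,i["score"],np.round(i["centre"]),i["mask"].sum())
    u=r[0]["mask"].astype(np.uint8);k=cv2.convexHull(cv2.findNonZero(u));print(cv2.minAreaRect(k))
    pm.append((P[c],u.astype(np.float32)))
for q in(pm,pm[:1],pm[1:]):
    s,f=fit(q,STAND,(536,-38,.18));print("stand",s,f)
s,_=fit(pm,STAND,(536,-38,.18))
for n,l in dict(notch=(0,30,24),earn=(-52,42,24),earf=(52,42,24),pad=(0,-65,74),plate=(0,-30,24)).items():
    w=R2(s[2])@np.array(l)+[s[0],s[1],0];print(n,w.round(1),proj(P["top"],w).round(),proj(P["side"],w).round())
st=env.state();print(st["t"],st["eef_pos"],st["tcp_rot"],st["ft_force"],env.pinch_z)
for c in P:
    for n in("beaker","white_bottle","petri"):
        print(c,n,[(round(i["score"],2),np.round(i["centre"])) for i in eyes.boxes_of(n,P[c])[:2]])
E
```

```text
top [196 216  60  22 711] [226.50914205 226.36568214]
side [283 264  29  49 608] [297.15296053 286.30263158]
wedge (array([5.35134936e+02, 3.15213692e+02, 1.64741889e-01]), np.float64(0.7207881212234497)) (array([5.3481552e+02, 3.1718868e+02, 1.7113160e-01]), np.float64(0.7192947864532471))
wedge (array([5.32847167e+02, 3.19305604e+02, 1.59007046e-01]), np.float64(0.2415611743927002)) (array([5.33042507e+02, 3.17877627e+02, 1.61324356e-01]), np.float64(0.23672644793987274))
wedge (array([5.36822582e+02, 3.12906075e+02, 1.74565112e-01]), np.float64(0.4380139708518982)) (array([5.36454378e+02, 3.11729183e+02, 1.69503616e-01]), np.float64(0.443359375))
top 0.68 [226. 361.] 4698
((385.276123046875, 226.475830078125), (68.4098892211914, 113.51618194580078), 80.90972137451172)
side 0.71 [173. 356.] 1450
side 0.69 [200. 349.] 2485
((353.07696533203125, 172.3846435546875), (49.11775207519531, 32.99323654174805), 7.125016689300537)
stand [ 5.33046318e+02 -4.01631760e+01  1.66212224e-01] 2.337881088256836
stand [ 5.33676375e+02 -3.96096214e+01  1.55420488e-01] 0.6292571425437927
stand [ 5.73909191e+02 -1.35191910e+02  4.06849718e-01] 1.2712500095367432
notch [528.1 -10.6  24. ] [229. 372.] [186. 351.]
earn [474.8  -7.3  24. ] [253. 371.] [191. 371.]
earf [577.4   9.9  24. ] [207. 363.] [186. 330.]
pad [ 543.8 -104.3   74. ] [221. 419.] [148. 357.]
plate [538.  -69.7  24. ] [224. 399.] [171. 355.]
1.6 [ 167.23218283 -602.24003036  214.65025057] [3.14149466e+00 1.85402723e-06 2.70821861e-01] [-0.7262642  -0.54054378  0.61984188] -18.8
top beaker [(0.83, array([169., 359.])), (0.46, array([220., 426.]))]
top white_bottle []
top petri [(0.95, array([280., 419.]))]
side beaker [(0.69, array([170., 297.])), (0.26, array([171., 354.]))]
side white_bottle [(0.79, array([136., 319.]))]
side petri [(0.62, array([177., 405.]))]
```

```bash
python3 - <<'E'
from h import *
import pickle
P={c:eyes.read_camera(c) for c in("top","side")}
M={}
for c in P: M[c]=[i["mask"] for i in eyes.cut_out("stand",P[c])]
pickle.dump((P,M),open("p.pkl","wb"))
pm=[]
for c in P:
    u=np.zeros((400,640),np.uint8)
    for m in M[c][:2]: u|=m.astype(np.uint8)
    # restrict to deck zone & fill by hull
    h=np.zeros_like(u);cv2.fillConvexPoly(h,cv2.convexHull(cv2.findNonZero(u)),1)
    pm.append((P[c],h.astype(np.float32)))
for q in(pm,pm[:1],pm[1:]): print(fit(q,STAND,(533,-40,.165)))
s,_=fit(pm,STAND,(533,-40,.165))
W=[]
for c,rc in(("top",(228,228)),("side",(288,298))):
    h=cv2.cvtColor(P[c]["pixels"],cv2.COLOR_RGB2HSV)
    m=((h[...,0]<20)&(h[...,1]>110)&(h[...,2]>30)).astype(np.uint8)
    m=cv2.morphologyEx(m,cv2.MORPH_CLOSE,np.ones((3,3)))
    W.append((P[c],blob(m,rc)[0]))
for q in(W,W[:1],W[1:]): print("wedge",fit(q,WEDGE,(533,318,.16)))
w,_=fit(W,WEDGE,(533,318,.16))
out=[]
for c,(r0,c0,r1,c1) in dict(top=(170,180,270,460),side=(130,250,320,400)).items():
    k=5 if c=="top" else 4
    r1=r0+100 if c=="top" else r1
    k=2.85 if c=="top" else 3
    im=cv2.resize(P[c]["pixels"][r0:r1,c0:c1,::-1],None,fx=k,fy=k,interpolation=cv2.INTER_CUBIC)
    def poly(V,z,col):
        q=[((proj(P[c],R2(V[1][2])@np.array(v)+[V[1][0],V[1][1],0])[::-1]-[c0,r0]+.5)*k).round().astype(int) for v in V[0]]
        cv2.polylines(im,[np.array(q)],True,col,1)
    z=18;poly(([(-75,-125,z),(75,-125,z),(75,125,z),(-75,125,z)],s),0,(0,255,0))
    z=30;poly(([(-60,-90,z),(60,-90,z),(60,42,z),(28,42,z),(28,30,z),(-28,30,z),(-28,42,z),(-60,42,z)],s),0,(0,0,255))
    poly(([(-20,-71,70),(20,-71,70),(20,-59,70),(-20,-59,70)],s),0,(255,255,0))
    z=0;poly(([(-16,-65,z),(16,-65,z),(16,65,z),(-16,65,z)],w),0,(0,255,0))
    z=48;poly(([(-10,22,z),(10,22,z),(10,62,z),(-10,62,z)],w),0,(255,0,0))
    out.append(im)
for o,c in zip(out,P): cv2.imwrite(f"pics/fit_{c}.png",o)
E
```

```text
(array([ 5.33865812e+02, -4.09483605e+01,  1.50783198e-01]), np.float64(0.0954035222530365))
(array([ 5.33161084e+02, -3.96676235e+01,  1.53315482e-01]), np.float64(0.021542159840464592))
(array([ 5.35166322e+02, -4.34621879e+01,  1.46846535e-01]), np.float64(0.06464886665344238))
wedge (array([5.34782302e+02, 3.16576094e+02, 1.65700500e-01]), np.float64(0.2852070927619934))
wedge (array([5.33474196e+02, 3.18345742e+02, 1.59031394e-01]), np.float64(0.09775840491056442))
wedge (array([5.36641401e+02, 3.16053294e+02, 1.74519877e-01]), np.float64(0.14911291003227234))
```

View pics/fit_top.png

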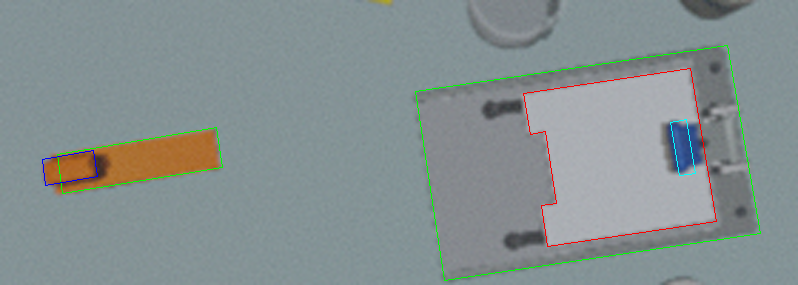

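View pics/fit_side.png

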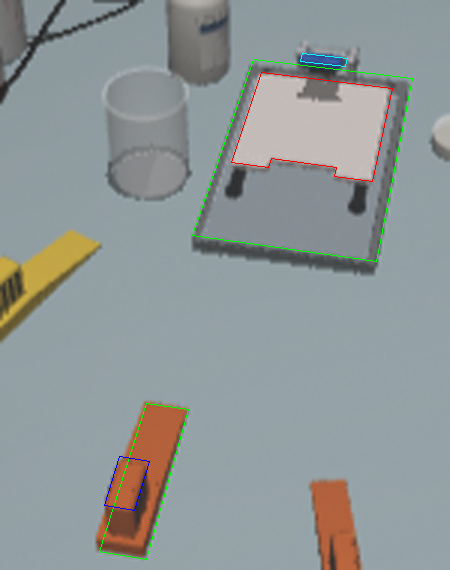

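Overlays match stand, plate notch, and wedge outlines in both views. Stand ≈ (533.5, −40.5, yaw 0.151), wedge ≈ (534.5, 317.5, yaw 0.163). Next is the approach above the clamp roll, turning as it goes.

```bash
cat >> h.py <<'E'
def tool(dw,yaw):  # world shift mm -> tool shift in units (tool down)
    c,s=np.cos(yaw),np.sin(yaw);return np.array([c*dw[0]+s*dw[1],s*dw[0]-c*dw[1],-dw[2]])/60
ST=np.array([533.5,-40.5,.151])
def stw(l): return R2(ST[2])@np.array(l,float)+[ST[0],ST[1],0]
def info(target=None,yaw=None):
    s=env.state();p=np.array(s["eef_pos"]);r=s["tcp_rot"]
    print("t",round(s["t"],2),"p",p.round(1),"rpy",np.round(r,3),"F",np.round(s["ft_force"],1),"open",round(s["opening"],3),"grip",round(s["grip_force"],1),"q",np.round(s["joints"],2))
    if target is not None:
        d=np.array(target)-p;print("target",np.round(target,1),"units",tool(d,r[2]).round(3),"turn",None if yaw is None else round(-np.degrees(yaw-r[2])/5,2))
E
python3 - <<'E'
from h import *
T=stw((0,-63,110));print(T)
p=np.array([167.2,-602.2,214.7]);y=.271
for k in range(17):
    d=(T-p)/17;d[2]=0;print(tool(d,y).round(2)[:2].tolist(),end=" ");y+=np.radians(5)
E
```

```text
[ 542.97689021 -102.78313216  110.        ]
[0.49, -0.37] [0.52, -0.33] [0.54, -0.28] [0.57, -0.23] [0.58, -0.18] [0.6, -0.13] [0.61, -0.08] [0.61, -0.03] [0.61, 0.03] [0.61, 0.08] [0.6, 0.13] [0.58, 0.18] [0.57, 0.23] [0.54, 0.28] [0.52, 0.33] [0.49, 0.37] [0.45, 0.41]
```

```bash
python3 -m inch '[[[0.49,-0.37,0],-1,1],[[0.52,-0.33,0],-1,1],[[0.54,-0.28,0],-1,1],[[0.57,-0.23,0],-1,1],[[0.58,-0.18,0],-1,1],[[0.6,-0.13,0],-1,1],[[0.61,-0.08,0],-1,1],[[0.61,-0.03,0],-1,1],[[0.61,0.03,0],-1,1],[[0.61,0.08,0],-1,1]]' && python3 -m inch '[[[0.6,0.13,0],-1,1],[[0.58,0.18,0],-1,1],[[0.57,0.23,0],-1,1],[[0.54,0.28,0],-1,1],[[0.52,0.33,0],-1,1],[[0.49,0.37,0],-1,1],[[0.45,0.41,0],-0.6,1],[[0,0,0.4],0,1],[[0,0,0.4],0,1],[[0,0,0.4],0,1]]'; python3 - <<'E'
from h import *
info(stw((0,-63,90)),ST[2]+np.pi/2)
E
```

```text
t: 3.35
eef_pos: [389.9, -308.4, 214.8]
tcp_rot: [3.141, 0.0, 1.146]
ft_force: [0.8, -0.1, -0.3]
opening: 0.021
grip_force: 0.0
t: 4.6
eef_pos: [542.9, -103.2, 142.0]
tcp_rot: [3.141, 0.0, 1.72]
ft_force: [-0.5, 0.2, -0.8]
opening: 0.007
grip_force: 0.0
t 4.6 p [ 542.9 -103.2  142. ] rpy [3.141 0.    1.72 ] F [-0.5  0.2 -0.8] open 0.007 grip 0.0 q [-0.31  0.48  1.82 -0.    0.85 -0.46]
target [ 543.  -102.8   90. ] units [0.006 0.002 0.866] turn -0.02
```

```bash
python3 -m inch '[[[0.03,0,0.4],0,1],[[0,0,0.4],0,1],[[0,0,0.2],0,1],[[0,0,0.07],0,1],[[0,0,0.07],0,1],[[0,0,0.07],0,1],[[0,0,0.07],0,1],[[0,0,0.07],0,1],[[0,0,0.05],0,1],[[0,0,0],0,1]]'; python3 - <<'E'
from h import *
info()
p=eyes.read_camera("side");info()
cv2.imwrite("pics/press.png",cv2.resize(p["pixels"][120:240,260:420,::-1],None,fx=4,fy=4))
E
```

```text
t: 5.85
eef_pos: [542.5, -101.6, 58.4]
tcp_rot: [-3.141, -0.0, 1.719]
ft_force: [0.4, 0.1, -0.2]
opening: 0.006
grip_force: 0.0
t 5.85 p [ 542.5 -101.6   58.4] rpy [-3.141 -0.     1.719] F [ 0.4  0.1 -0.2] open 0.006 grip 0.0 q [-0.3   0.6   1.88 -0.    0.66 -0.45]
t 5.9 p [ 542.5 -101.6   58.5] rpy [-3.141  0.     1.719] F [-0.   0.  -0.3] open 0.008 grip 0.0 q [-0.3   0.6   1.88 -0.    0.66 -0.45]
```

View pics/press.png

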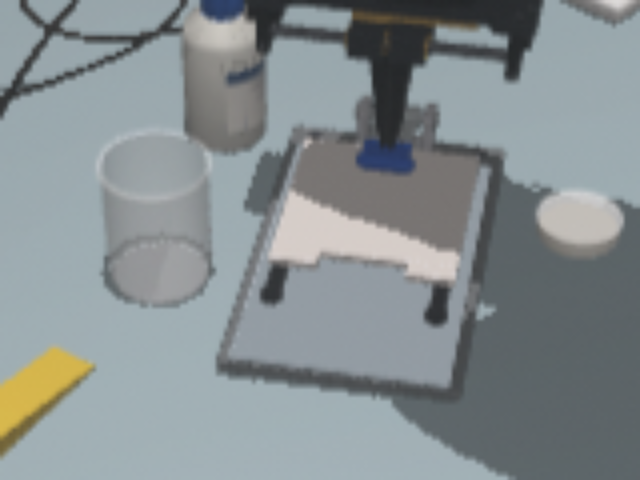

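```bash
python3 -m inch '[[[0,0,-0.85],0,0.5],[[0,0,-0.82],0,-1],[[0.85,0.1,0],0,-1],[[0.85,0.1,0],0,-1],[[0.85,0.1,0],0,-1],[[0.85,0.1,0],0,-1],[[0.85,0.1,0],0,-1],[[0.85,0.1,0],0,-1],[[0.85,0.1,0],0,-1],[[0.85,0.1,0],-0.16,-1]]'; python3 - <<'E'
from h import *
p=eyes.read_camera("side");t=eyes.read_camera("top")
a=cv2.resize(p["pixels"][120:240,260:420,::-1],None,fx=3.5,fy=3.5)
cv2.imwrite("pics/clamp2.png",a)
for n in((0,-65,74),(0,-56,50)): print(proj(p,stw(n)),proj(t,stw(n)))
for c in(p,t): print([(round(i["score"],2),np.round(i["centre"],1)) for i in eyes.spot_point("clamp_pad",c)])
W=np.array([534.5,317.5,0])+R2(.163)@np.array([0,42,60]);info(W,.163+np.pi/2)
E
```

```text
t: 7.15
eef_pos: [529.4, 310.8, 158.9]
tcp_rot: [3.141, 0.0, 1.734]
ft_force: [0.0, -0.6, -0.8]
opening: 0.976
grip_force: 0.0
[148.30340116 357.39311595] [221.18571751 419.337476  ]
[157.67284783 356.51883428] [222.19066192 412.72740022]
[(0.67, array([157.9, 355.6]))]
[(0.66, array([223.5, 408.8]))]
t 7.35 p [529.2 309.7 158.5] rpy [-3.141  0.     1.735] F [-0.2 -1.2  0.6] open 0.998 grip 0.0 q [ 0.42  0.53  1.65 -0.    0.96  0.26]
target [527.7 358.9  60. ] units [0.815 0.109 1.642] turn 0.01
```

View pics/clamp2.png

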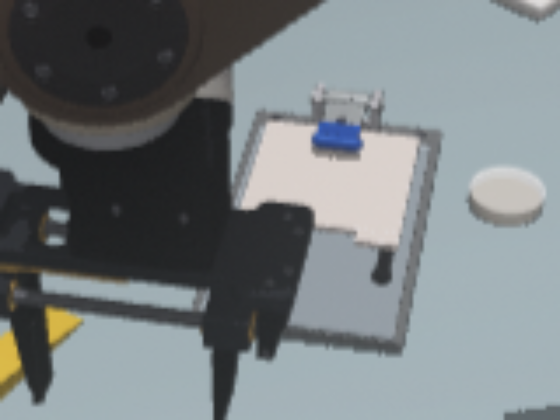

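The clamp is shut: pad at (158,356), where the shut pose predicts it. I'll go down to the wedge grip and close.

```bash
python3 -m inch '[[[0.815,0.109,0],0,-1],[[0,0,0.55],0,-1],[[0,0,0.55],0,-1],[[0,0,0.55],0,-1],[[0,0,0.3],0,-1],[[0,0,0.2],0,-1],[[0,0,0.17],0,-1],[[0,0,0],0,-1],[[0,0,0],0,1],[[0,0,0],0,1]]' && python3 -m inch '[[[0,0,0],0,1],[[0,0,0],0,1],[[0,0,0],0,1],[[0,0,0],0,1],[[0,0,-0.25],0,1],[[0,0,-0.25],0,1],[[0,0,-0.25],0,1],[[0,0,-0.25],0,1],[[0,0,0],0,1],[[0,0,0],0,1]]'; python3 - <<'E'
from h import *
import pickle
info()
P={c:eyes.read_camera(c) for c in("top","side")};pickle.dump(P,open("g.pkl","wb"))
p=P["side"];cv2.imwrite("pics/grip.png",cv2.resize(p["pixels"][160:330,220:400,::-1],None,fx=3.5,fy=3.5))
E
```

```text
t: 8.6
eef_pos: [528.4, 358.5, 20.2]
tcp_rot: [3.141, -0.0, 1.734]
ft_force: [1.0, -0.6, -0.4]
opening: 0.841
grip_force: 0.0
t: 9.85
eef_pos: [528.0, 358.3, 79.4]
tcp_rot: [-3.141, 0.0, 1.733]
ft_force: [-0.3, -1.1, -0.6]
opening: 0.007
grip_force: 0.0
t 9.85 p [528.  358.3  79.4] rpy [-3.141  0.     1.733] F [-0.3 -1.1 -0.6] open 0.007 grip 0.0 q [ 0.49  0.66  1.65 -0.    0.83  0.33]
```

View pics/grip.png

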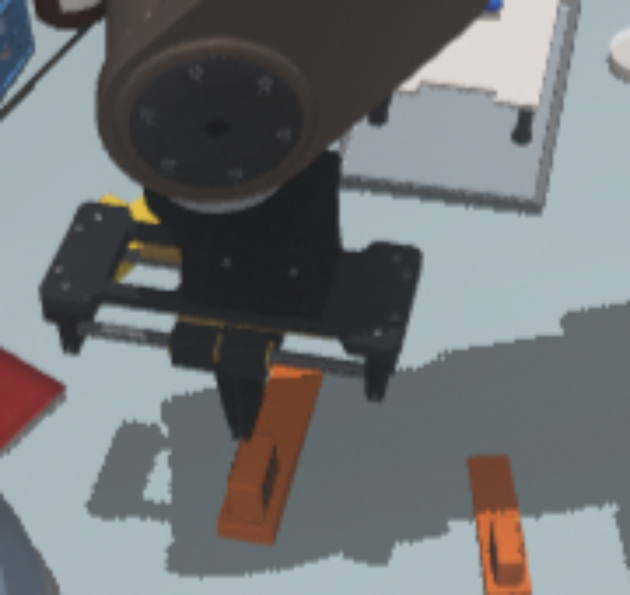

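The fingers passed the grip because I lifted before they had closed. The wedge still lies in its old place (tail at about (313,290)), so I'll regrip with a longer wait.

```bash
python3 -m inch '[[[0,0,0],0,-0.3],[[0,0,0],0,-0.3],[[0,0,0],0,-0.3],[[0,0,0],0,-0.3],[[0,0,0.2],0,-0.3],[[0,0,0.25],0,-0.3],[[0,0,0.25],0,-0.3],[[0,0,0.2],0,-0.3],[[0,0,0.09],0,-0.3],[[0,0,0],0,1]]' && python3 -m inch '[[[0,0,0],0,1],[[0,0,0],0,1],[[0,0,0],0,1],[[0,0,0],0,1],[[0,0,0],0,1],[[0,0,0],0,1],[[0,0,0],0,1],[[0,0,0],0,1],[[0,0,0],0,1],[[0,0,0],0,1]]'; python3 - <<'E'
from h import *
info()
E
```

```text
t: 11.2
eef_pos: [528.1, 358.3, 19.8]
tcp_rot: [-3.141, 0.0, 1.733]
ft_force: [-0.3, -0.9, -0.2]
opening: 0.596
grip_force: 0.0
t: 12.45
eef_pos: [528.2, 358.4, 20.4]
tcp_rot: [3.141, 0.0, 1.733]
ft_force: [-0.7, -0.9, 5.3]
opening: 0.208
grip_force: 30.0
t 12.45 p [528.2 358.4  20.4] rpy [3.141 0.    1.733] F [-0.7 -0.9  5.3] open 0.208 grip 30.0 q [ 0.49  0.74  1.68 -0.    0.72  0.33]
```

```bash
python3 -m inch '[[[0,0,-0.35],0,1],[[0,0,-0.35],0,1],[[-0.5,-0.12,0],0,1],[[-0.5,-0.12,0],0,1],[[-0.5,-0.12,0],0,1],[[-0.5,-0.12,0],0,1],[[-0.5,-0.12,0],0,1],[[-0.5,-0.12,0],0,1],[[-0.5,-0.12,0],0,1],[[-0.41,-0.12,0],0.13,1]]'; python3 -m inch '[[[0,0,0],0,1],[[0,0,0],0,1],[[0,0,0],0,1],[[0,0,0],0,1],[[0,0,0],0,1],[[0,0,0],0,1],[[0,0,0],0,1],[[0,0,0],0,1],[[0,0,0],0,1],[[0,0,0],0,1]]'; python3 - <<'E'
from h import *
import pickle
P={c:eyes.read_camera(c) for c in("top","side")};pickle.dump(P,open("h.pkl","wb"))
info(stw((0,152,55)),ST[2]+np.pi/2)
s=env.state();e=np.array(s["eef_pos"]);w=e[:2]-(R2(ST[2])@[0,42,0])[:2];z=e[2]-20.4
for c in P:
    im=P[c]["pixels"][:,:,::-1].copy()
    k=3.5;r0,c0=(190,260) if c=="top" else (160,250)
    im=cv2.resize(im[r0:r0+100 if c=="top" else r0+130,c0:c0+200],None,fx=k,fy=k,interpolation=cv2.INTER_CUBIC)
    for V in WEDGE:
        q=np.array([((proj(P[c],R2(s["tcp_rot"][2]-np.pi/2)@v+[w[0],w[1],z])[::-1]-[c0,r0]+.5)*k) for v in V]).astype(np.int32)
        cv2.polylines(im,[cv2.convexHull(q)],True,(0,255,0),1)
    cv2.imwrite(f"pics/hov_{c}.png",im)
a,b=[cv2.imread(f"pics/hov_{c}.png") for c in("top","side")]
f=.73;cv2.imwrite("pics/hov.png",cv2.resize(np.vstack([a,b]),None,fx=f,fy=f))
E
```

```text
t: 13.7
eef_pos: [509.1, 116.4, 61.9]
tcp_rot: [-3.141, 0.0, 1.721]
ft_force: [0.2, 0.2, -0.4]
opening: 0.209
grip_force: 30.0
t: 14.95
eef_pos: [509.3, 117.5, 62.2]
tcp_rot: [3.142, 0.0, 1.722]
ft_force: [-0.2, -0.1, -1.1]
opening: 0.207
grip_force: 30.0
t 15.05 p [509.3 117.5  62.2] rpy [-3.142  0.     1.722] F [ 0.9 -0.  -1.4] open 0.211 grip 30.0 q [ 0.1   0.56  1.95 -0.    0.62 -0.05]
target [510.6 109.8  55. ] units [-0.131  0.003  0.12 ] turn 0.0
```

View pics/hov.png

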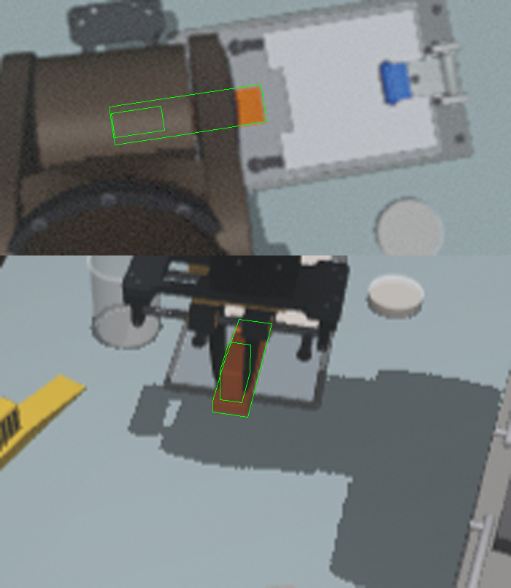

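The hover overlay matches: the nose in the top view sits at the drawn outline, on the notch axis and held straight. Lowering onto the apron.

```bash
python3 -m inch '[[[-0.12,0,0.1],0,1],[[0,0,0.1],0,1],[[0,0,0.08],0,1],[[0,0,0.06],0,1],[[0,0,0.03],0,1],[[0,0,0],0,1],[[0,0,0],0,1],[[0,0,0],0,1],[[0,0,0],0,1],[[0,0,0],0,1]]';python3 -m inch '[[[0,0,0.01],0,1],[[0,0,0.01],0,1],[[0,0,0.01],0,1],[[0,0,0],0,1],[[0,0,0],0,1],[[0,0,0],0,1],[[0,0,0],0,1],[[0,0,0],0,1],[[0,0,0],0,1],[[0,0,0],0,1]]'; python3 - <<'E'
from h import *
info(stw((0,117,38.4)),ST[2]+np.pi/2)
E
```

```text
t: 16.3
eef_pos: [510.4, 110.4, 40.0]
tcp_rot: [3.142, 0.0, 1.722]
ft_force: [0.5, -0.3, -0.9]
opening: 0.21
grip_force: 30.0
t: 17.55
eef_pos: [510.4, 110.5, 38.3]
tcp_rot: [3.141, 0.0, 1.722]
ft_force: [-0.9, 0.3, 5.0]
opening: 0.207
grip_force: 30.0
t 17.55 p [510.4 110.5  38.3] rpy [3.141 0.    1.722] F [-0.9  0.3  5. ] open 0.207 grip 30.0 q [ 0.09  0.6   1.97 -0.    0.57 -0.06]
target [515.9  75.2  38.4] units [-0.595  0.002 -0.002] turn 0.0
```

```bash
python3 -m inch '[[[-0.09,0,0],0,1],[[-0.09,0,0],0,1],[[-0.09,0,0],0,1],[[-0.09,0,0],0,1],[[-0.09,0,0],0,1],[[-0.09,0,0],0,1],[[-0.05,0,0],0,1],[[0,0,0],0,1],[[0,0,0],0,1],[[0,0,0],0,1]]'; python3 - <<'E'
from h import *
info(stw((0,90.3,38.4)),ST[2]+np.pi/2)
E
python3 -m inch '[[[-0.02,0,0],0,1],[[-0.02,0,0],0,1],[[-0.02,0,0],0,1],[[-0.02,0,0],0,1],[[-0.02,0,0],0,1],[[-0.02,0,0],0,1],[[-0.02,0,0],0,1],[[-0.02,0,0],0,1],[[0,0,0],0,1],[[0,0,0],0,1]]'; python3 - <<'E'
from h import *
info(stw((0,90.3,38.4)),ST[2]+np.pi/2)
E
```

```text
t: 18.8
eef_pos: [516.1, 74.9, 38.3]
tcp_rot: [3.141, 0.0, 1.722]
ft_force: [-0.2, -1.3, 5.1]
opening: 0.208
grip_force: 30.0
t 18.8 p [516.1  74.9  38.3] rpy [3.141 0.    1.722] F [-0.2 -1.3  5.1] open 0.208 grip 30.0 q [ 0.02  0.6   1.97 -0.    0.57 -0.13]
target [519.9  48.8  38.4] units [-0.44  -0.002 -0.001] turn 0.0
t: 20.05
eef_pos: [517.4, 65.8, 38.3]
tcp_rot: [3.141, -0.0, 1.722]
ft_force: [-0.8, 2.6, 5.3]
opening: 0.211
grip_force: 30.0
t 20.05 p [517.4  65.8  38.3] rpy [ 3.141 -0.     1.722] F [-0.8  2.6  5.3] open 0.211 grip 30.0 q [-0.    0.6   1.97  0.    0.57 -0.15]
target [519.9  48.8  38.4] units [-0.287 -0.    -0.001] turn -0.0
```

```bash
python3 -m inch '[[[-0.03,0,0],0,1],[[-0.03,0,0],0,1],[[-0.03,0,0],0,1],[[-0.03,0,0],0,1],[[-0.03,0,0],0,1],[[-0.03,0,0],0,1],[[-0.03,0,0],0,1],[[-0.03,0,0],0,1],[[-0.03,0,0],0,1],[[-0.015,0,0],0,1]]';python3 -m inch '[[[0,0,0],0,1],[[0,0,0],0,1],[[0,0,0],0,1],[[0,0,0],0,1],[[0,0,0],0,1],[[0,0,0],0,1],[[0,0,0],0,1],[[0,0,0],0,1],[[0,0,0],0,1],[[0,0,0],0,1]]'; python3 - <<'E'
from h import *
import pickle
info(stw((0,90.3,38.4)),ST[2]+np.pi/2)
P={c:eyes.read_camera(c) for c in("top","side")};pickle.dump(P,open("f.pkl","wb"))
A=cv2.resize(P["top"]["pixels"][180:270,310:460,::-1],None,fx=4,fy=4,interpolation=cv2.INTER_CUBIC)
B=cv2.resize(P["side"]["pixels"][135:235,280:430,::-1],None,fx=4,fy=4,interpolation=cv2.INTER_CUBIC)
cv2.imwrite("pics/fin.png",cv2.resize(np.vstack([A,B]),None,fx=.78,fy=.78))
E
```

```text
t: 21.3
eef_pos: [519.8, 49.1, 38.3]
tcp_rot: [3.141, -0.0, 1.722]
ft_force: [-0.3, 5.9, 6.6]
opening: 0.21
grip_force: 30.0
t: 22.55
eef_pos: [519.8, 49.0, 38.3]
tcp_rot: [3.141, -0.0, 1.722]
ft_force: [-0.9, 3.8, 5.4]
opening: 0.211
grip_force: 30.0
t 22.55 p [519.8  49.   38.3] rpy [ 3.141 -0.     1.722] F [-0.9  3.8  5.4] open 0.211 grip 30.0 q [-0.03  0.6   1.97  0.    0.57 -0.18]
target [519.9  48.8  38.4] units [-0.004  0.001 -0.001] turn -0.0
```

View pics/fin.png

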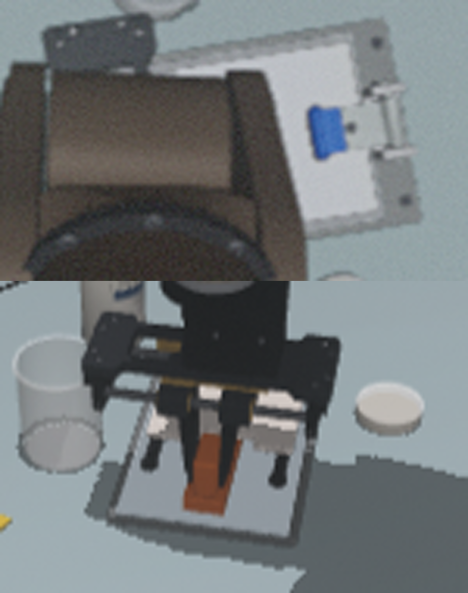

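```bash
python3 - <<'E'
from h import *
import pickle
P0=pickle.load(open("p.pkl","rb"))[0];P1=pickle.load(open("f.pkl","rb"))
from scipy.ndimage import map_coordinates,gaussian_filter
def edge(p,x,y0,y1,z=30):   # subpixel brightness edge along stand y
    ys=np.arange(y0,y1,.5);q=np.array([proj(p,stw((x,y,z))) for y in ys]).T
    g=gaussian_filter(map_coordinates(p["pixels"].astype(float).mean(2),q,order=1),3);d=np.abs(np.gradient(g))
    w=d*(d>.5*d.max());return (w*ys).sum()/w.sum()
for x in(-50,-45,-40,40,45,50): print(x,edge(P0["top"],x,-105,-78).round(2),edge(P1["top"],x,-105,-78).round(2))
print("side +y ear")
for x in(-57,-52,-47,-42,-38,38,42,47,57): print(x,[edge(p,x,32,52).round(2) for p in(P0["side"],P1["side"])], [edge(p,x,-125,-117,18).round(1) for p in (P0["top"],P1["top"])][:0])
a=cv2.resize(np.hstack([P["side"]["pixels"][165:205,315:385,::-1] for P in(P0,P1)]),None,fx=5,fy=5,interpolation=cv2.INTER_CUBIC)
cv2.imwrite("pics/cmp.png",a)
E
```

```text
-50 -90.33 -90.56
-45 -91.27 -91.44
-40 -90.75 -91.48
40 -90.68 -90.52
45 -90.62 -90.8
50 -88.25 -89.98
side +y ear
-57 [np.float64(43.73), np.float64(45.23)] []
-52 [np.float64(42.41), np.float64(44.37)] []
-47 [np.float64(43.49), np.float64(43.72)] []
-42 [np.float64(42.84), np.float64(44.25)] []
-38 [np.float64(40.77), np.float64(46.56)] []
38 [np.float64(42.93), np.float64(44.47)] []
42 [np.float64(42.78), np.float64(47.72)] []
47 [np.float64(44.45), np.float64(45.62)] []
57 [np.float64(43.98), np.float64(40.3)] []
```

View pics/cmp.png

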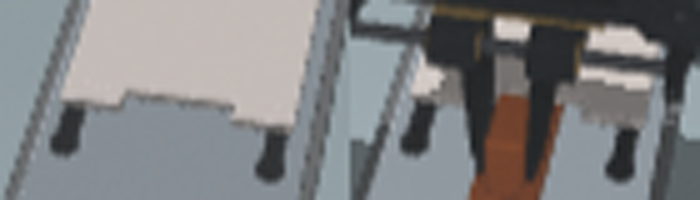

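The plate's -y edge has not moved (within 0.5 mm on average), the clamp is still shut and the bystanders look undisturbed. Force contact came between y 117 and 107.5 and the grip is now at 90, so the lift is about 2.6–4 mm. Handing in.

```bash
python3 -c "
from cell import env
print(env.job_done())"
```

```text
the job is handed in; nothing more can be done
None
```

I snapped the clamp shut, then pushed the wedge under the notch, and handed the job in at about 23 s of 51 s, still gripping the wedge; the plate has not slid, but its lift of about 3 mm (2.6–4 mm) comes from contact force and wedge geometry, as the camera comparison was too noisy to confirm it.

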